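# Turn a lever-top jar of dried limes over and back

## Robot

A 7-joint arm with a two-finger parallel gripper is mounted at the origin on the work surface. World frame = base frame: x ahead of the robot, y to its left, z up, the work surface at z = 0. Lengths are in m, angles in degrees, forces in N, time in s.
With the tool pointing down it reaches from about 0.425 to 0.875 m from the base axis. Payload 4.7 kg.
Tool frame: the origin (TCP) lies on the centre line of the jaws, within the pads' length; the fingertips stand 17 mm ahead of it and the grasp point (between the pads) lies 2 mm behind it; z points along the fingers, y is the line along which they close (so a half turn about z gives the same grasp; the last joint's range is limited). The gripper opens to 87 mm and grips with 3 to 60 N. Pads are 19 mm wide; open, the fingers measure 117 mm over their backs; the gripper's body (75 mm by 190 mm) begins 51 mm behind the grasp point.
Start: joints at [0.808, 18.392, -4.016, 83.108, 1.295, 78.541, -3.26], TCP at [0.65, -0, 0.24] pointing down, gripper open.
Joint ranges: [-163.93, 163.93], [-17.29, 119.83], [-79.2, 71.16], [3.27, 140.29], [-89.18, 269.18], [5.43, 117.66], [-154.24, 154.24]. Speed limits (degrees/s): [147.25, 147.25, 180, 180, 180, 180, 180].

## Interface

Orientations are given as [roll, pitch, yaw] about the fixed x, y, z axes, in that order (R = Rz(yaw) Ry(pitch) Rx(roll)).
In Python, from cell import env, read_camera gives the robot as it stands.
- The arm moves only by the shell command python3 -m jog 'ROWS' [FORCE]. ROWS is JSON, a list of rows, each a list of 5 numbers: the opening, from 0 (shut) to 1 (fully open), then the shift along the tool's x, y, z each as a share of 0.02 m, from -1 to 1, then the turn about the tool's z as a share of 45 degrees, from -1 to 1. In form: [[gripper, x, y, z, yaw], ...]. A call has 1 to 12 rows; each row shifts and turns the commanded pose from where the row before left it, along the tool's axes as they then stand; what a row does not reach is not made up. A row lasts 1/12 s, in which the tool goes at most 41.7 mm and 7.16 degrees, less where a joint would pass 70% of its speed; a pose out of reach is approached as far as the arm can. A call with a number of a shift or a turn outside -1 to 1 is refused whole. A call with a gripper value outside its range is refused whole. The fingers move at their own pace and stop on an object; FORCE is the grip in N (left out, the last holds). Time passes only in rows, so rows that do not move let the fingers close. It gives the time, the measured TCP pose, the force, the opening and the grip force at its end, in the units of the state.
- env.get_obs(): the state, without advancing time (a new reading comes with each control period).
- read_camera(name): name is "scene" or "side" or "wrist"; returns a dict with "color" (384x512x3 uint8, red, green, blue), "range_z" (384x512 float32, m along the optical axis (not along the pixel's ray), 0 where there is no reading), "mtx" (3x3 intrinsics, pixels), "world_from_camera" (4x4, takes a point from camera to world coordinates); the wrist camera has in their place "T_tool_cam" (4x4, takes a point from camera to tool coordinates, whose origin is the TCP and whose axes are the flange's). Camera axes: x right, y down, z forward; pixel columns grow to the right and rows downward; lengths in m; the calibration is good to about 2 mm. A picture is of the moment at which its call begins: read the wrist's pose just before it.
- env.sign_off(): hands the job in; it is judged then, once.
The state is a dict: "time_s": time; "qpos": joint angles; "joint_velocities": joint speeds; "effort": joint torques, N m; "tool_pos": TCP position; "tool_rot": TCP orientation; "force": force on the tool from outside, world axes, zero at the start; "wrist_torque": the same for the moment, N m; "grip_width": finger opening in m; "grasp_force": force on a finger pad.
Only numpy, scipy, OpenCV 4.12 (cv2) and the standard library are available. Lean on these libraries where they do the work, as an engineer would, in place of code of your own. Each camera call takes 0.05 s, during which the arm holds its last target. There are 200 camera calls.

## Task

The dried limes in the square lever-top jar are due for their daily turning. Swing the jar's raised lever down until it lies shut against the front of the glass, lift the jar and hold it fully upside down for about two seconds so that the limes tumble onto the lid. Then turn it upright again and set it down gently in the middle of the round cork mat, lever still shut, without disturbing anything else on the shelf.

Things in the scene. Friction and masses are not known exactly. Their poses are not given: they have to be found in the camera images.
- shelf: raised pale pine shelf, 340 mm deep (x) and 960 mm long (y), flat top 130 mm above its origin; origin under its middle at worktop height, z up. Fixed. All the other things stand on its top: the jar and the mat left and right of its middle near the front (robot-side) edge, the bystanders at its two ends and at the middle rear.
- jar: closed glass jar with four loose dried limes, about 0.55 kg. Body 66 mm square, flat upright sides to 90 mm height, chamfered corners; 54 mm round neck; 58 mm rubber-edged glass lid with flat top, held on; 121 mm high in all (up to 3 mm more while the lever is open). Origin: middle of the underside; z up to the lid, -x to the front side with the lever, x and y square to the flat sides.
- jar_lever (a joint): angle of the jar's steel lever, rad: 0 = shut, hanging flat down the front side; 1.57 = straight out to the front; starts at 1.2 to 1.9, at most 2.0. Turns about a line along the jar's y axis at jar x = -38 mm, z = 98 mm. Stays where it is left (stiff hinge: about 1 N at the tip moves it).
- lever_tip (a point): free end of the lever, 50 mm from its pivot: a 4 mm wire loop, 26 mm wide at the pivot and 20 mm at the end, filled by a steel thumb tab. When shut the tip is at jar x = -39 mm, z = 48 mm (lever's outer face at x = -41 mm); it swings out to the front and up as it opens.
- mat: round cork mat on the shelf, 130 mm across and 5 mm thick, fixed; origin at the middle of its underside, z up.
- bowl: blue ceramic bowl, 128 mm across, 58 mm high, bystander; origin at the middle of its underside.
- sieve: stainless sieve, 122 mm across, 54 mm high, handle to its +x side reaching 167 mm from its middle, bystander; origin at the middle of its underside.
- crock: white lidded salt crock, 86 mm across, 104 mm high, bystander; origin at the middle of its underside.
- igniter (a joint): push-button of the small gas igniter, fixed at the right rear of the shelf next to a steel lighter holder (50 by 44 mm, 100 mm high with its lighter): travel in m, 0 = not pressed, 0.006 = fully pressed.
Not all that is in view belongs to the job. What is shaped like the jar but blue or yellow is not meant.

How it is judged (in metres and radians):
On the way, in this order (a step that is already met when the one before it is completed fails the run):
1. the lever is shut (within 0.15 rad) while the jar still stands upright (value of joint jar_lever below 0.15 rad and angle between jar's own z axis and vertical below 0.3 rad), for 0.2 s.
2. the jar is lifted clear of the shelf, its underside at least 30 mm above the top (z of jar in the frame of shelf above 0.16 m), for 0.1 s.
3. the jar is upside down (within 25 degrees), lever shut (angle between jar's own z axis and vertical above 2.7 rad and value of joint jar_lever below 0.2 rad), for 1.5 s.
At the end, for the whole second after the job is handed in: the jar stands upright and at rest on the cork mat, its middle within 25 mm of the mat's middle, with its lever shut (within 0.2 rad) (angle between jar's own z axis and vertical below 0.08 rad and horizontal distance between jar and mat below 0.025 m and z of jar in the frame of mat below 0.01 m and value of joint jar_lever below 0.2 rad and linear speed of jar below 0.02 m/s); the robot touches nothing.
It fails at once if the jar is tipped more than about 35 degrees while its lever is open (angle between jar's own z axis and vertical above 0.6 rad and value of joint jar_lever above 0.3 rad).
It fails at once if the jar is dropped or banged down: it moves at over 0.35 m/s within 20 mm of the mat, or strikes mat or shelf with over 80 N ((z of jar in the frame of shelf below 0.155 m and linear speed of jar above 0.35 m/s) or contact force between jar and mat above 80 N or contact force between jar and shelf above 80 N).
It fails at once if the bowl, the sieve or the crock is moved more than 20 mm (distance of any of bowl, sieve, crock from where it was at the start of the episode above 0.02 m).
It fails at once if the igniter button is pressed (value of joint igniter above 0.003 m).
It also fails if it takes over 72 s, if anything falls off the work surface, if the arm or the gripper's body presses on something with over 40 N, if the wrist force passes 120 N, or if a joint passes its speed limit or range.

## Working session

There is one attempt and no reset: what is moved stays moved. The work goes in short steps, Python scripts to look and compute and a shell command to move; the robot and the scene stay as the last step left them, time stands still between calls to the robot, and variables do not carry over. Pictures are saved under pics/ and viewed, at most 12 in all, crops included, and the job is handed in when it is done.

```bash
mkdir -p pics; ls
python3 - <<'E'
from cell import env, read_camera
import cv2,numpy as np
for n in ("scene","side"):
    c=read_camera(n); np.savez(f"{n}.npz",**c)
    cv2.imwrite(f"pics/{n}.png",cv2.cvtColor(c["color"],cv2.COLOR_RGB2BGR))
    print(n,c["mtx"].tolist(),np.round(c["world_from_camera"],3).tolist())
o=env.get_obs();print(o)
E
```

```text
pics
scene [[441.3241075909018, 0.0, 243.17785750084207], [0.0, 441.3241075909018, 188.76850562422052], [0.0, 0.0, 1.0]] [[0.282, 0.585, -0.761, 1.431], [0.959, -0.174, 0.222, -0.227], [-0.002, -0.793, -0.61, 0.851], [0.0, 0.0, 0.0, 1.0]]
side [[414.1026845103637, 0.0, 255.6991699833225], [0.0, 414.1026845103637, 196.75138222692806], [0.0, 0.0, 1.0]] [[-0.869, -0.352, 0.349, 0.181], [-0.495, 0.588, -0.64, 0.755], [0.02, -0.729, -0.685, 0.976], [0.0, 0.0, 0.0, 1.0]]
{'time_s': 0.1, 'qpos': array([ 0.80593596, 18.43521541, -4.01753562, 83.17112592,  1.29479077,
       78.54222244, -3.25995429]), 'joint_velocities': array([ 0.00848766, -0.06813369, -0.01728185, -0.18121881, -0.04274209,
       -0.10670489, -0.02877338]), 'effort': array([ 1.37795760e-04, -4.92569017e+01, -4.06077392e-01, -3.13399816e+01,
       -6.42974046e-02,  3.95253638e-02,  6.49213871e-05]), 'tool_pos': array([ 6.49499196e-01, -4.25400854e-06,  2.38538424e-01]), 'tool_rot': array([-1.79896673e+02,  4.86319395e-03,  9.00056400e+01]), 'force': array([-0.55352933,  0.00562505, -0.30245536]), 'wrist_torque': array([-0.03439902, -0.03882416, -0.01723031]), 'grasp_force': 0.0, 'grip_width': 0.08705192258703685}
```

View pics/scene.png

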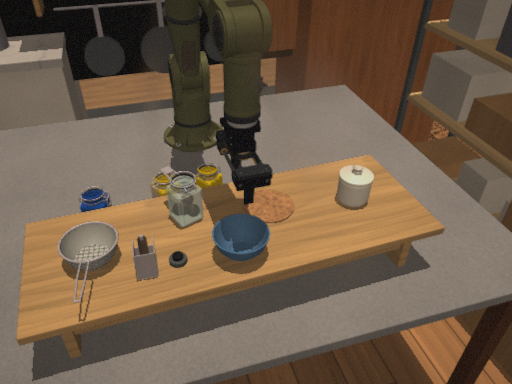

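View pics/side.png

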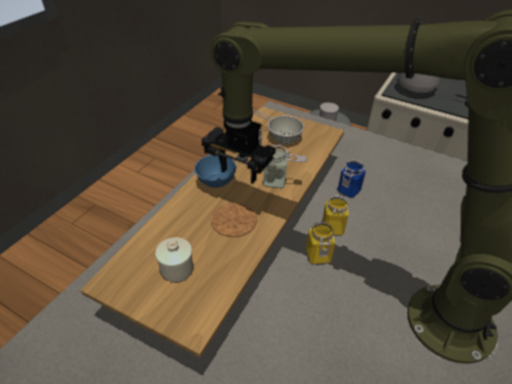

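```bash
cat > h.py <<'E'
import numpy as np,cv2
def cloud(c,T=None):
    z=c["range_z"];K=c["mtx"];v,u=np.indices(z.shape)
    p=np.stack([(u-K[0,2])/K[0,0]*z,(v-K[1,2])/K[1,1]*z,z],-1)
    T=c["world_from_camera"] if T is None else T
    w=p@T[:3,:3].T+T[:3,3]; w[z<=0]=np.nan; return w
def ray(c,u,v,h):
    T=c["world_from_camera"];K=c["mtx"]
    d=T[:3,:3]@[(u-K[0,2])/K[0,0],(v-K[1,2])/K[1,1],1]
    return T[:3,3]+d*(h-T[2,3])/d[2]
E
python3 - <<'E'
from h import *
S=dict(np.load("scene.npz"));D=dict(np.load("side.npz"))
wS,wD=cloud(S),cloud(D)
for n,c,w in(("scene",S,wS),("side",D,wD)):
    hsv=cv2.cvtColor(c["color"],cv2.COLOR_RGB2HSV)
    on=(abs(w[...,2]-.13)<.008)
    q=w[on]; print(n,"shelf z",np.nanmedian(q[:,2]),q.min(0),q.max(0))
    cnt,_=cv2.findContours(on.astype(np.uint8),cv2.RETR_EXTERNAL,cv2.CHAIN_APPROX_NONE)
    r=cv2.minAreaRect(max((w[on][:,:2]*1000).astype(np.float32)[None],key=len));print("rect",r)
for n,c,w,(x0,y0,x1,y1) in(("scene",S,wS,(160,165,215,230)),("side",D,wD,(255,140,312,195))):
    for y in range(y0,y1,4): print(y,[ (f"{w[y,x,0]*1000:.0f},{w[y,x,1]*1000:.0f},{w[y,x,2]*1000:.0f}" if w[y,x,0]==w[y,x,0] else "-") for x in range(x0,x1,6)])
a=cv2.resize(S["color"][155:235,150:230],(400,400),interpolation=2);b=cv2.resize(D["color"][130:210,240:320],(400,400),interpolation=2)
cv2.imwrite("pics/crop.png",np.hstack([a,b])[...,::-1])
E
```

```text
scene shelf z 0.13117476588434762 [-0.78795201 -0.69037796  0.12201104] [0.85390917 1.51468682 0.13799774]
rect ((-0.6363525390625, 431.92462158203125), (1637.899658203125, 2208.860107421875), 2.1807003021240234)
side shelf z 0.1298249688411549 [-0.05471806 -1.97471026  0.12200345] [2.01833676 0.46154737 0.13799723]
rect ((1065.82421875, -699.7418212890625), (2011.70263671875, 2439.281494140625), 8.14255428314209)
165 ['165,-151,2', '169,-131,1', '172,-111,-1', '185,-93,4', '188,-73,2', '186,-52,-3', '199,-34,2', '205,-14,2', '367,-24,111', '219,24,3']
169 ['190,-154,3', '528,-160,231', '531,-146,230', '202,-96,-0', '211,-77,2', '216,-58,1', '223,-39,3', '374,-44,105', '372,-26,100', '378,-9,101']
173 ['212,-157,2', '543,-162,230', '220,-119,0', '562,-135,238', '573,-123,243', '242,-62,4', '248,-44,4', '412,-52,118', '418,-36,119', '414,-17,113']
177 ['376,-168,103', '371,-151,96', '565,-151,231', '573,-138,234', '579,-124,235', '583,-111,235', '394,-67,95', '407,-52,100', '412,-35,100', '419,-19,102']
181 ['420,-172,121', '421,-156,118', '609,-156,252', '578,-139,226', '578,-125,223
[... 3543 characters left out ...]
,149', '564,-177,129', '547,-186,130', '533,-199,126', '514,-204,131']
180 ['599,-5,225', '635,-109,131', '606,-92,157', '588,-97,161', '571,-102,165', '572,-149,129', '555,-158,131', '538,-166,132', '523,-177,130', '507,-189,129']
184 ['642,-84,130', '626,-93,131', '605,-92,141', '-', '571,-106,146', '562,-131,131', '547,-142,130', '532,-155,126', '515,-160,130', '500,-172,128']
188 ['633,-68,130', '617,-77,131', '603,-90,127', '586,-96,130', '571,-107,129', '555,-116,129', '538,-123,131', '523,-136,129', '508,-145,128', '538,-291,2']
192 ['625,-54,128', '609,-61,130', '593,-72,129', '578,-81,129', '563,-91,129', '547,-101,128', '531,-109,129', '515,-118,130', '500,-128,129', '531,-276,-3']
```

View pics/crop.png

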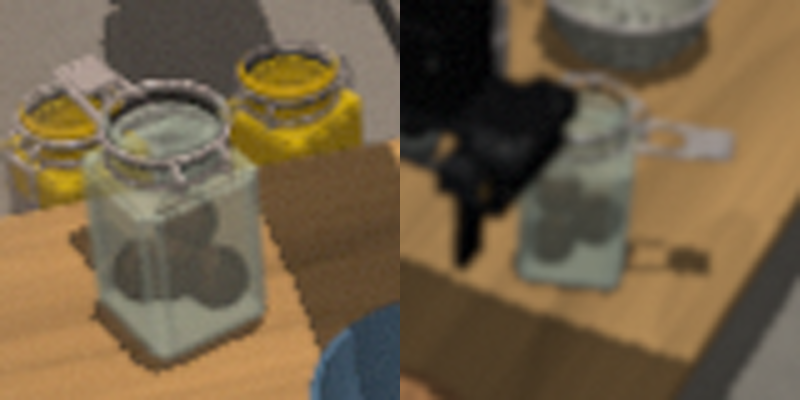

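Run:
```python
from h import *
S=dict(np.load("scene.npz"));D=dict(np.load("side.npz"))
P=np.vstack([cloud(c).reshape(-1,3) for c in(S,D)])*1000
b=P[(P[:,0]>540)&(P[:,0]<660)&(P[:,1]>-190)&(P[:,1]<-70)&(P[:,2]>150)&(P[:,2]<212)]
print(len(b),cv2.minAreaRect(b[:,:2].astype(np.float32)))
# robust square fit: yaw,cx,cy minimise distance of points to 66mm square
from scipy.optimize import least_squares
def f(p):
    c,s=np.cos(p[2]),np.sin(p[2]);q=(b[:,:2]-p[:2])@np.array([[c,-s],[s,c]])
    return np.maximum(abs(q[:,0]),abs(q[:,1]))-33
for y in(10,20,30):
    r=least_squares(f,[600,-128,np.radians(y)],loss="soft_l1",f_scale=2);print(r.x[:2],np.degrees(r.x[2]),r.cost)
l=P[(P[:,0]>500)&(P[:,0]<552)&(P[:,1]>-190)&(P[:,1]<-110)&(P[:,2]>200)];print("lever",len(l),l.mean(0),l.min(0),l.max(0))
for n,c in(("scene",S),("side",D)):
    h=cv2.cvtColor(c["color"],cv2.COLOR_RGB2HSV).astype(int);w=cloud(c)*1000
    r=c["color"].astype(int);m=(w[...,2]>132)&(w[...,2]<140)&(w[...,0]>500)&(w[...,0]<850)&(abs(w[...,1])<300)
    m&=(h[...,0]<13)
    k,lab,st,ce=cv2.connectedComponentsWithStats(m.astype(np.uint8))
    i=1+np.argmax(st[1:,4]);q=w[lab==i];ct=max(cv2.findContours((lab==i).astype(np.uint8),0,1)[0],key=len)
    print(n,st[i],cv2.minEnclosingCircle(q[:,:2].astype(np.float32)),q[:,2].mean())
    # other things above shelf
    m=(w[...,2]>150)&(w[...,2]<235)&(w[...,0]>500)&(w[...,0]<900)&(abs(w[...,1])<520)
    k,lab,st,ce=cv2.connectedComponentsWithStats(m.astype(np.uint8))
    for i in range(1,k):
        if st[i,4]>60:
            q=w[lab==i];print(st[i],np.percentile(q,1,0).round(),np.percentile(q,99,0).round())
    m=(abs(w[...,2]-130)<4)&(w[...,0]>400)&(w[...,0]<950)&(abs(w[...,1])<550);q=w[m];print("shelf",cv2.minAreaRect(q[:,:2].astype(np.float32)))
```

```text
1041 ((600.3916625976562, -127.74066162109375), (67.63262939453125, 73.04006958007812), 21.46303367614746)
[ 598.67962615 -130.2384503 ] 20.90670924048166 1142.4366783879275
[ 598.67300202 -130.23753197] 20.93693608063446 1142.4626763761871
[ 598.67300202 -130.237532  ] 20.93693680348974 1142.4626763761216
lever 144 [ 531.16060077 -155.54225536  229.36687406] [ 513.07717007 -172.71091555  224.81419377] [ 551.34022755 -130.56525882  232.88271702]
scene [145 273  13   5  29] ((771.1386108398438, -238.2642822265625), 12.97960090637207) 136.51444457921812
[ 337  164   37   39 1105] [615. 255. 151.] [692. 333. 233.]
[161 166  15  13  86] [ 514. -171.  227.] [ 563. -140.  233.]
[174 176  18   8  77] [ 562. -147.  215.] [ 589. -110.  235.]
[ 166  182   37   40 1035] [ 585. -170.  151.] [639. -92. 234.]
[ 212  213   59   48 1530] [692. -95. 150.] [814.  26. 190.]
[  58  221   61   81 1606] [ 617. -415.  151.] [ 838. -296.  188.]
[132 234  26  40 702] [ 720. -266.  151.] [ 775. -222.  230.]
[173 251  10   8  66] [ 733. -186.  150.] [ 755. -166.  156.]
shelf ((663.2343139648438, -25.179718017578125), (345.09527587890625, 962.0860595703125), 2.264563798904419)Traceback (most recent call last):
  File "<stdin>", line 19, in <module>
    return _wrapfunc(a, 'argmax', axis=axis, out=out, **kwds)
    return bound(*args, **kwds)
ValueError: attempt to get argmax of an empty sequence
```

```bash
python3 -m jog '[[1,0,0,-1,0],[1,0,0,-1,0],[1,0,0,-1,0],[1,0,0,-1,0],[1,0,0,-1,0],[1,0,0,-1,0],[1,0,0,-1,0],[1,0,1,0,0],[1,0,1,0,0],[1,0,1,0,0],[1,0,1,0,0],[1,0,1,0,0]]'; python3 -m jog '[[1,0,1,0,0],[1,0,1,0,0],[1,0,1,0,0],[1,0,1,0,0],[1,0,1,0,0],[1,0,1,0,0],[1,0,1,0,0],[1,0,1,0,0],[1,0,1,0,0],[1,0,1,0,0],[1,0,1,0,0],[1,0,1,0,0]]';python3 - <<'E'
from cell import env
o=env.get_obs();print(o["qpos"].round(1),o["tool_rot"].round(1))
from h import *
S=dict(np.load("scene.npz"))
h=cv2.cvtColor(S["color"],cv2.COLOR_RGB2HSV).astype(int)
print(h[205,265:280:5],h[230,330],h[200,320])
E
```

```text
time_s: 1.1
tool_pos: [0.7507, -0.0001, 0.3789]
tool_rot: [-179.9, 0.0, 90.0]
force: [-0.4, 0.4, 0.2]
grip_width: 0.0871
grasp_force: 0.0
time_s: 2.1
tool_pos: [0.8681, 0.0111, 0.3673]
tool_rot: [178.8, 1.0, 91.7]
force: [-0.5, -0.3, -0.2]
grip_width: 0.0872
grasp_force: 0.0
[ -0.4  60.3 -75.5   3.4  74.8 117.6  -1.9] [178.8   1.   91.7]
[[ 14 149 174]
 [ 13 142 174]
 [ 13 149 168]] [ 16 137 190] [ 16 135 191]
```

```bash
python3 -m jog '[[1,0,1,0,0],[1,0,1,0,0],[1,0,1,0,0],[1,0,1,0,0],[1,0,1,0,0],[1,0,1,0,0]]'; python3 -m jog '[[1,0,0,-1,0],[1,0,0,-1,0],[1,0,0,-1,0],[1,0,0,-1,0],[1,0,0,-1,0],[1,0,0,-1,0]]';python3 - <<'E'
from cell import env
o=env.get_obs();print(o["qpos"].round(1),o["tool_rot"].round(1))
E
```

```text
time_s: 2.6
tool_pos: [0.8697, 0.0138, 0.3588]
tool_rot: [179.3, 1.3, 91.8]
force: [0.2, -0.5, -0.5]
grip_width: 0.0869
grasp_force: 0.0
time_s: 3.1
tool_pos: [0.8551, 0.0151, 0.3922]
tool_rot: [178.7, 1.5, 92.0]
force: [-0.1, 0.0, 0.7]
grip_width: 0.087
grasp_force: 0.0
[ -2.9  57.9 -15.7   3.4  16.9 117.6  -1. ] [178.7   1.5  92. ]
```

```bash
cat >> h.py <<'E'
from scipy.spatial.transform import Rotation as Ro
def need(x,y,z,yaw=None):
    from cell import env
    o=env.get_obs();R=Ro.from_euler("xyz",o["tool_rot"],degrees=True).as_matrix()
    d=R.T@(np.array([x,y,z])-o["tool_pos"])/.02
    t=0 if yaw is None else -((yaw-o["tool_rot"][2]+180)%360-180)/45
    print("shift/20mm",d.round(2),"turn/45",round(t,3),"t",round(o["time_s"],1),"pos",o["tool_pos"].round(4),o["tool_rot"].round(1))
J=np.array([.599,-.130]);A=np.radians(21)
def jar(a,b=0): return J+a*np.array([np.cos(A),np.sin(A)])+b*np.array([-np.sin(A),np.cos(A)])
E
python3 -m jog '[[0,-0.5,-1,0,0],[0,-0.5,-1,0,0],[0,-0.5,-1,0,0],[0,-0.5,-1,0,0],[0,-0.5,-1,0,0],[0,-0.5,-1,0,0],[0,-0.5,-1,0,0],[0,-0.5,-1,0,0],[0,-0.5,-1,0,0],[0,-0.5,-1,0,0],[0,-0.5,-1,0,0],[0,-0.5,-1,0,0]]'
python3 -m jog '[[0,0,0,0,0.159],[0,0,0,0,0.159],[0,0,0,0,0.159],[0,0,0,0,0.159],[0,0,0,0,0.159],[0,0,0,0,0.159],[0,0,0,0,0.159],[0,0,0,0,0.159],[0,0,0,0,0.159],[0,0,0,0,0.127]]'
python3 - <<'E'
from h import *
from cell import env
need(*jar(-.08),.27,21); print(env.get_obs()["qpos"].round(1))
S=dict(np.load("scene.npz"));h=cv2.GaussianBlur(cv2.cvtColor(S["color"],cv2.COLOR_RGB2HSV),(5,5),0).astype(int)
w=cloud(S)*1000
m=((h[...,0]<15)&(abs(w[...,2]-134)<8)&(w[...,0]>500)&(w[...,0]<850)&(w[...,1]>-100)&(w[...,1]<200)).astype(np.uint8)
k,l,st,ce=cv2.connectedComponentsWithStats(m);i=1+np.argmax(st[1:,4]);print(st[i])
ct=max(cv2.findContours((l==i).astype(np.uint8),0,1)[0],key=len)[:,0]
q=np.array([ray(S,u,v,.135)[:2]*1000 for u,v in ct]);print(cv2.fitEllipse(q.astype(np.float32)),cv2.minEnclosingCircle(q.astype(np.float32)))
E
```

```text
time_s: 4.1
tool_pos: [0.6308, -0.1095, 0.3911]
tool_rot: [178.7, 1.5, 92.0]
force: [0.2, 0.2, -0.1]
grip_width: 0.0149
grasp_force: 0.0
time_s: 4.93
tool_pos: [0.6319, -0.109, 0.3911]
tool_rot: [178.2, -0.7, 21.6]
force: [0.9, 0.8, -0.9]
grip_width: 0.0007
grasp_force: 0.0
shift/20mm [-5.99  0.14  5.99] turn/45 0.012 t 4.9 pos [ 0.6319 -0.109   0.3911] [178.2  -0.7  21.6]
[ 16.7  15.4 -13.1  70.2   4.8  93.3 -64. ]
[ 243  189   51   34 1136]
((621.491455078125, 80.73403930664062), (118.5184326171875, 125.41058349609375), 79.34234619140625) ((620.986083984375, 76.78880310058594), 66.68890380859375)
```

```bash
python3 -m jog '[[0,-1,0,0,0.012],[0,-1,0,0,0],[0,-1,0,0,0],[0,-1,0.1,0,0],[0,-1,0,1,0],[0,-1,0,1,0],[0,0,0,1,0],[0,0,0,1,0],[0,0,0,1,0],[0,0,0,1,0],[0,0,0,0,0],[0,0,0,0,0]]'
python3 - <<'E'
from h import *
from cell import env,read_camera
need(*jar(-.075),.209,21)
c=read_camera("side");cv2.imwrite("pics/l1.png",cv2.resize(c["color"][110:220,220:350],(780,660),interpolation=2)[:600,:,::-1])
E
```

```text
time_s: 5.93
tool_pos: [0.5233, -0.1578, 0.2692]
tool_rot: [178.2, -0.6, 21.3]
force: [0.0, -0.3, 0.2]
grip_width: 0.0006
grasp_force: 0.0
shift/20mm [ 0.25 -0.03  3.01] turn/45 0.008 t 5.9 pos [ 0.5233 -0.1578  0.2692] [178.2  -0.6  21.3]
```

View pics/l1.png

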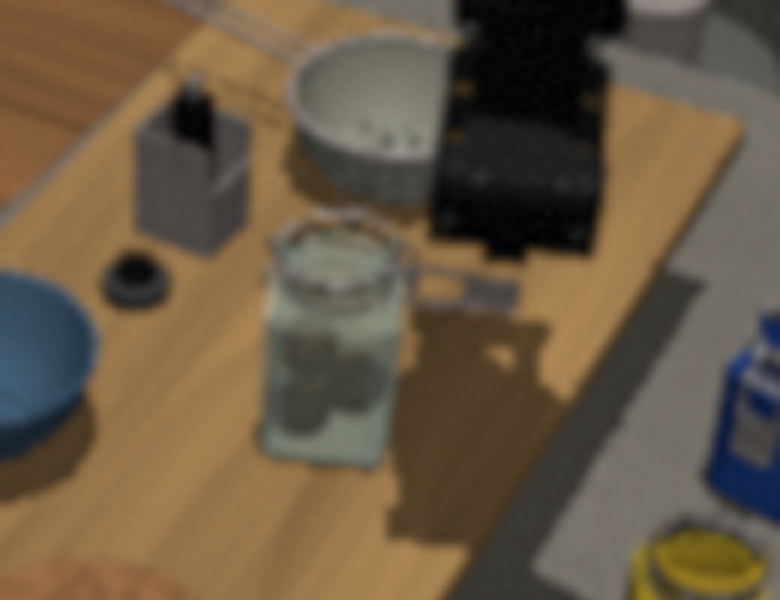

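Closed fingertips (crop ~500,255) sit just above the lever's thumb tab (~490,292); jar clear and unmoved. Press down, then in.

```bash
python3 -m jog '[[0,0.2,0,0.5,0],[0,0,0,0.5,0],[0,0,0,0.5,0],[0,0,0,0.5,0],[0,0,0,0.5,0],[0,0,0,0.5,0]]'
python3 -m jog '[[0,0.3,0,0,0],[0,0.3,0,0,0],[0,0.3,0,0,0],[0,0.2,0,0,0],[0,0.1,0,0,0],[0,0,0,0,0]]'
python3 - <<'E'
from h import *
need(*jar(-.0505),.209,21)
E
```

```text
time_s: 6.48
tool_pos: [0.529, -0.1585, 0.2087]
tool_rot: [178.1, -0.7, 21.3]
force: [-0.3, -0.4, 0.8]
grip_width: 0.0003
grasp_force: 0.4
time_s: 6.98
tool_pos: [0.5522, -0.1496, 0.2104]
tool_rot: [178.1, -0.7, 21.4]
force: [-0.1, -0.9, -1.9]
grip_width: 0.0005
grasp_force: 0.6
shift/20mm [ 0.01 -0.08  0.07] turn/45 0.008 t 7.0 pos [ 0.5522 -0.1496  0.2104] [178.1  -0.7  21.4]
```

Nudge on with watch on the force.

```bash
python3 -m jog '[[0,0.1,0,0,0],[0,0,0,0,0]]'; python3 -m jog '[[0,0.1,0,0,0],[0,0,0,0,0]]'
python3 - <<'E'
from h import *
from cell import env,read_camera
need(*jar(-.0505),.209,21)
c=read_camera("side");cv2.imwrite("pics/l2.png",cv2.resize(c["color"][120:220,240:340],(600,600),interpolation=2)[:,:,::-1])
E
```

```text
time_s: 7.15
tool_pos: [0.5535, -0.1492, 0.2104]
tool_rot: [178.1, -0.7, 21.3]
force: [-1.9, -0.6, 0.2]
grip_width: 0.0003
grasp_force: 1.2
time_s: 7.32
tool_pos: [0.5555, -0.1484, 0.2105]
tool_rot: [178.1, -0.7, 21.3]
force: [-1.1, -1.8, 0.5]
grip_width: 0.0
grasp_force: 1.5
shift/20mm [-0.16 -0.08  0.07] turn/45 0.007 t 7.3 pos [ 0.5555 -0.1484  0.2105] [178.1  -0.7  21.3]
```

View pics/l2.png

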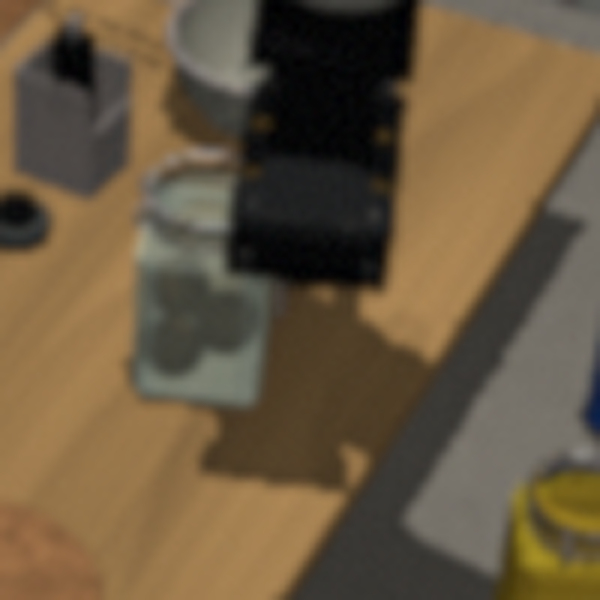

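```bash
python3 -m jog '[[0,0.1,0,0,0],[0,0.05,0,0,0],[0,0,0,0,0]]'; python3 -m jog '[[0,-0.5,0,0,0],[0,-1,0,0,0],[0,-1,0,0,0],[0,-0.5,0,-0.5,0],[0,0,0,-1,0],[0,0,0,-1,0],[1,0,0,-1,0],[1,0,0,-1,0],[1,0,0,-1,0],[1,0,0,-1,0]]'
python3 - <<'E'
from h import *
from cell import env,read_camera
S=read_camera("scene");D=read_camera("side")
P=np.vstack([cloud(c).reshape(-1,3) for c in(S,D)])*1000
b=P[(P[:,0]>555)&(P[:,0]<660)&(P[:,1]>-190)&(P[:,1]<-70)&(P[:,2]>150)&(P[:,2]<212)]
from scipy.optimize import least_squares
def f(p):
    c,s=np.cos(p[2]),np.sin(p[2]);q=(b[:,:2]-p[:2])@np.array([[c,-s],[s,c]])
    return np.maximum(abs(q[:,0]),abs(q[:,1]))-33
r=least_squares(f,[600,-128,.35],loss="soft_l1",f_scale=2);print(r.x[:2],np.degrees(r.x[2]),r.cost)
need(*jar(0),.30,21)
cv2.imwrite("pics/l3.png",cv2.resize(D["color"][120:220,240:340],(600,600),interpolation=2)[:,:,::-1])
h=cv2.GaussianBlur(cv2.cvtColor(S["color"],cv2.COLOR_RGB2HSV),(5,5),0).astype(int);w=cloud(S)*1000
m=((h[...,0]<15)&(abs(w[...,2]-134)<8)&(w[...,0]>500)&(w[...,0]<850)&(w[...,1]>-100)&(w[...,1]<200)).astype(np.uint8)
k,l,st,ce=cv2.connectedComponentsWithStats(m);i=1+np.argmax(st[1:,4]);print(st[i])
ct=max(cv2.findContours((l==i).astype(np.uint8),0,1)[0],key=len)[:,0]
q=np.array([ray(S,u,v,.135)[:2]*1000 for u,v in ct]);print(cv2.minEnclosingCircle(q.astype(np.float32)))
E
```

```text
time_s: 7.62
tool_pos: [0.5584, -0.147, 0.2103]
tool_rot: [178.1, -0.7, 21.4]
force: [-2.5, -1.0, 0.6]
grip_width: 0.0006
grasp_force: 1.3
time_s: 8.45
tool_pos: [0.4996, -0.165, 0.3417]
tool_rot: [178.1, -0.9, 21.4]
force: [0.1, 0.3, -0.3]
grip_width: 0.0194
grasp_force: 0.0
[ 605.42967348 -127.38129934] 22.18726121599502 1307.5261503038228
shift/20mm [5.15 0.05 2.33] turn/45 0.009 t 8.6 pos [ 0.5012 -0.1653  0.3444] [177.8  -1.2  21.4]
[ 243  189   51   34 1233]
((620.3001098632812, 76.6879653930664), 66.36009979248047)
```

View pics/l3.png

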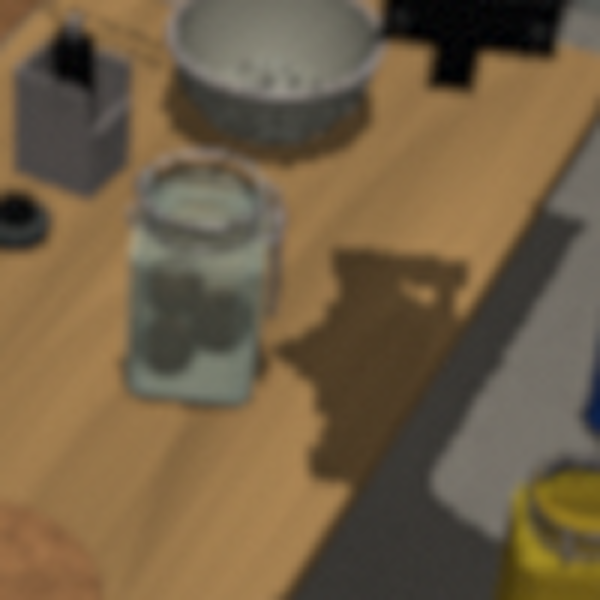

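```bash
sed -i 's/J=np.array.*;A/J=np.array([.604,-.128]);A/' h.py
python3 -m jog '[[1,1,0,0,0],[1,1,0,0,0],[1,1,0,0,0],[1,1,0,0,0],[1,1,0,0,0],[1,0.3,0,0,0],[1,0,0,1,0],[1,0,0,0.5,0],[1,0,0,0,0]]'; python3 -c "
from h import *
need(*jar(0),.212,22)"
```

```text
time_s: 9.3
tool_pos: [0.5968, -0.128, 0.3076]
tool_rot: [178.3, -0.5, 21.3]
force: [0.8, 1.0, -1.1]
grip_width: 0.0838
grasp_force: 0.0
shift/20mm [ 0.3  -0.01  4.78] turn/45 -0.015 t 9.3 pos [ 0.5968 -0.128   0.3076] [178.3  -0.5  21.3]
```

```bash
python3 -m jog '[[1,0.3,0,0.5,-0.015],[1,0,0,1,0],[1,0,0,1,0],[1,0,0,1,0],[1,0,0,0.8,0],[1,0,0,0.4,0],[0,0,0,0,0],[0,0,0,0,0],[0,0,0,0,0],[0,0,0,0,0],[0,0,0,0,0]]' 30; python3 -c "
from h import *
need(*jar(0),.212,22)"
```

```text
time_s: 10.22
tool_pos: [0.6071, -0.1268, 0.2186]
tool_rot: [178.1, -0.8, 22.1]
force: [-2.9, 2.6, 3.2]
grip_width: 0.066
grasp_force: 29.9
shift/20mm [-0.17 -0.01  0.33] turn/45 0.002 t 10.2 pos [ 0.6071 -0.1268  0.2186] [178.1  -0.8  22.1]
```

```bash
python3 -m jog '[[0,0,0,-0.5,0],[0,0,0,-0.8,0],[0,0,0,-1,0],[0,0,0,-0.7,-0.15],[0,0,0,0,-0.15],[0,0,0,0,-0.15],[0,0,0,0,-0.15],[0,0,0,0,-0.15],[0,0,0,0,-0.15],[0,0,0,0,-0.15],[0,0,0,0,-0.15],[0,0,0,0,-0.15]]'; python3 -m jog '[[0,0,0,0,-0.15],[0,0,0,0,0],[0,0,0,0,0]]'; python3 -c "
from h import *
need(.59,-.21,.2206,90)"
```

```text
time_s: 11.22
tool_pos: [0.6044, -0.1271, 0.2762]
tool_rot: [178.6, 1.3, 83.0]
force: [-0.1, 0.9, -5.3]
grip_width: 0.0658
grasp_force: 29.8
time_s: 11.47
tool_pos: [0.6046, -0.127, 0.2764]
tool_rot: [178.7, 1.5, 89.3]
force: [-0.6, 0.1, -5.5]
grip_width: 0.066
grasp_force: 29.8
shift/20mm [-4.09 -0.74  2.88] turn/45 -0.016 t 11.5 pos [ 0.6046 -0.127   0.2764] [178.7   1.5  89.3]
```

```bash
python3 -m jog '[[0,-0.9,-0.2,0,-0.016],[0,-1,-0.2,0,0],[0,-1,-0.2,0,0],[0,-0.9,-0.14,0,0],[0,-0.25,0,0.4,0],[0,0,0,0.8,0],[0,0,0,0.7,0],[0,0,0,0.5,0],[0,0,0,0.25,0],[0,0,0,0.1,0],[0,0,0,0,0]]'; python3 -c "
from h import *
need(.59,-.21,.2186,90)"
```

```text
time_s: 12.38
tool_pos: [0.5916, -0.2085, 0.2234]
tool_rot: [178.7, 1.5, 90.2]
force: [-0.3, 0.2, -4.6]
grip_width: 0.0662
grasp_force: 29.8
shift/20mm [-0.07 -0.09  0.24] turn/45 0.004 t 12.4 pos [ 0.5916 -0.2085  0.2234] [178.7   1.5  90.2]
```

```bash
python3 -m jog '[[0,0,0,0.12,0],[0,0,0,0.12,0],[0,0,0,0,0]]'; python3 -m jog '[[0,0,0,0.1,0],[0,0,0,0,0],[0,0,0,0,0]]' 6;  python3 -c "
from h import *
need(.59,-.21,.2186,90)"
```

```text
time_s: 12.63
tool_pos: [0.5924, -0.2093, 0.2197]
tool_rot: [178.5, 1.5, 90.2]
force: [-0.3, -0.5, -3.6]
grip_width: 0.0658
grasp_force: 29.8
time_s: 12.88
tool_pos: [0.592, -0.2106, 0.2186]
tool_rot: [178.5, 1.6, 90.1]
force: [-2.4, -3.0, 4.3]
grip_width: 0.0661
grasp_force: 6.0
shift/20mm [ 0.03 -0.1  -0.  ] turn/45 0.003 t 12.9 pos [ 0.592  -0.2106  0.2186] [178.5   1.6  90.1]
```

```bash
python3 -m jog '[[0,0.5,0,0,0],[0,0.6,0,-0.1,0],[0,0.6,0,-0.05,0],[0,0.6,0,0.02,0],[0,0.6,0,0.1,0],[0,0.5,0,0.15,0],[0,0,0,0,0]]'
python3 - <<'E'
from h import *
need(.59,-.21,.2186,90)
from cell import read_camera
D=read_camera("side");cv2.imwrite("pics/t1.png",cv2.resize(D["color"][100:230,220:350],(600,600),interpolation=2)[:,:,::-1])
E
```

```text
time_s: 13.47
tool_pos: [0.5915, -0.1361, 0.2112]
tool_rot: [178.7, 1.3, 90.5]
force: [-0.4, 1.5, -1.1]
grip_width: 0.0658
grasp_force: 6.0
shift/20mm [-3.7  -0.1  -0.29] turn/45 0.011 t 13.5 pos [ 0.5915 -0.1361  0.2112] [178.7   1.3  90.5]
```

View pics/t1.png

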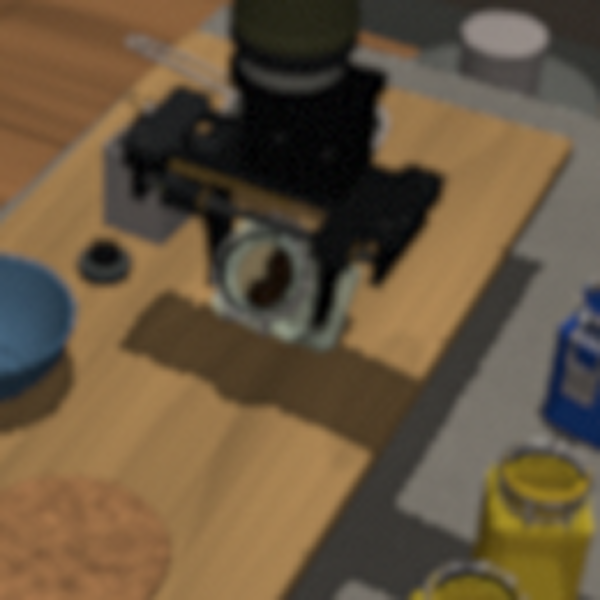

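The lid now faces the camera (crop ~265,275): the jar is tipping about its base edge, about 45°. Continue to lying.

```bash
python3 -m jog '[[0,0.5,0,0.3,0],[0,0.5,0,0.35,0],[0,0.42,0,0.45,0],[0,0.4,0,0.45,0],[0,0.3,0,0.52,0],[0,0.25,0,0.5,0],[0,0,0,0,0],[0,0,0,0,0]]'
python3 - <<'E'
from h import *
need(.59,-.09,.163,90)
from cell import read_camera
D=read_camera("side");cv2.imwrite("pics/t2.png",cv2.resize(D["color"][100:230,220:350],(600,600),interpolation=2)[:,:,::-1])
E
```

```text
time_s: 14.18
tool_pos: [0.5922, -0.0948, 0.1589]
tool_rot: [178.7, 1.5, 90.2]
force: [0.6, 1.1, -3.2]
grip_width: 0.0659
grasp_force: 6.0
shift/20mm [ 0.24 -0.11 -0.21] turn/45 0.005 t 14.2 pos [ 0.5922 -0.0948  0.1589] [178.7   1.5  90.2]
```

View pics/t2.png

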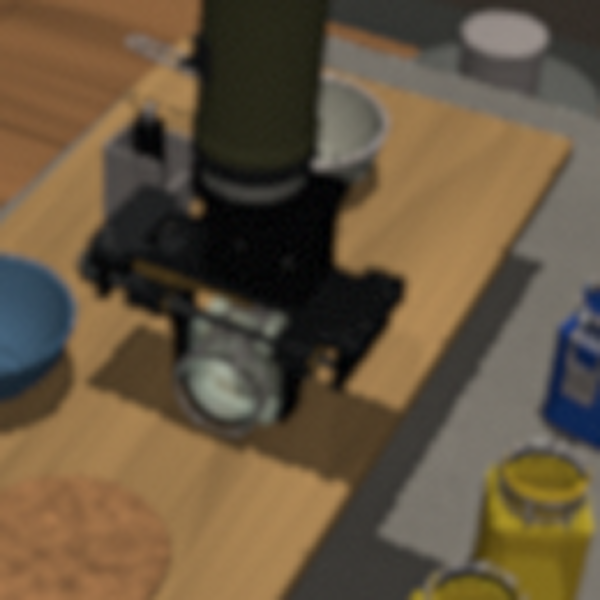

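Jar lies on its back, lid (crop ~230,385) facing +y. Release, regrip near the base.

```bash
python3 -m jog '[[1,0,0,0,0],[1,0,0,-0.1,0],[1,0,0,-0.1,0],[1,0,0,0,0],[1,0,0,0,0],[1,-0.5,0,0,0],[1,-1,0,0,0],[1,-0.7,0,0,0],[1,-0.3,0,0,0],[1,0,0,0,0]]'
python3 - <<'E'
from h import *
need(.59,-.151,.161,90)
from cell import read_camera
for n in("side","scene"):
    w=cloud(read_camera(n)).reshape(-1,3)*1000
    b=w[(w[:,0]>555)&(w[:,0]<630)&(w[:,1]>-130)&(w[:,1]<0)&(w[:,2]>142)&(w[:,2]<212)]
    print(n,len(b),np.percentile(b,[1,10,50,90,99],axis=0).round().tolist(), cv2.minAreaRect(b[b[:,2]<185][:,:2].astype(np.float32)) if len(b)>20 else "")
    for y in range(-130,-40,10):
        s=b[(b[:,1]>=y)&(b[:,1]<y+10)]
        if len(s)>5: print(y,len(s),s[:,2].max().round(),np.percentile(s[:,0],[2,98]).round())
E
```

```text
time_s: 15.07
tool_pos: [0.5923, -0.1481, 0.1653]
tool_rot: [178.7, 1.5, 90.0]
force: [-0.4, 0.1, 0.1]
grip_width: 0.0868
grasp_force: 0.0
shift/20mm [-0.14 -0.12  0.22] turn/45 -0.001 t 15.1 pos [ 0.5923 -0.1481  0.1653] [178.7   1.5  90. ]
side 589 [[560.0, -129.0, 143.0], [562.0, -119.0, 150.0], [583.0, -89.0, 188.0], [617.0, -63.0, 202.0], [626.0, -57.0, 205.0]] ((593.4637451171875, -93.23921966552734), (73.34745025634766, 66.55316925048828), 89.8644027709961)
-130 56 207.0 [561. 620.]
-120 66 207.0 [560. 624.]
-110 73 206.0 [561. 621.]
-100 80 205.0 [560. 626.]
-90 115 203.0 [561. 622.]
-80 92 204.0 [565. 619.]
-70 79 203.0 [564. 623.]
-60 28 192.0 [567. 617.]
scene 563 [[570.0, -129.0, 143.0], [590.0, -119.0, 151.0], [619.0, -86.0, 175.0], [627.0, -65.0, 197.0], [629.0, -59.0, 205.0]] ((615.14892578125, -94.29446411132812), (28.68414878845215, 72.91767120361328), 6.441888332366943)
-130 50 199.0 [570. 629.]
-120 47 179.0 [623. 628.]
-110 48 204.0 [570. 628.]
-100 107 206.0 [569. 628.]
-90 106 207.0 [575. 625.]
-80 92 203.0 [583. 622.]
-70 97 199.0 [580. 624.]
-60 16 192.0 [588. 619.]
```

```bash
python3 -m jog '[[1,0,0.05,0.2,0],[0,0,0,0,0],[0,0,0,0,0],[0,0,0,0,0],[0,0,0,0,0],[0,0.27,0,-0.45,0],[0,0.27,0,-0.45,0],[0,0.4,0,-0.45,0],[0,0.4,0,-0.45,0],[0,0,0,0,0]]' 6
python3 - <<'E'
from h import *
need(.592,-.121,.20,90)
from cell import read_camera
for n in("side","scene"):
    w=cloud(read_camera(n)).reshape(-1,3)*1000
    b=w[(w[:,0]>560)&(w[:,0]<630)&(w[:,1]>-190)&(w[:,1]<0)&(w[:,2]>136)&(w[:,2]<200)]
    for z in range(136,200,12):
        s=b[(b[:,2]>=z)&(b[:,2]<z+12)]
        if len(s)>5: print(n,z,len(s),np.percentile(s[:,1],[2,50,98]).round())
E
```

```text
time_s: 16.0
tool_pos: [0.5943, -0.1136, 0.1996]
tool_rot: [178.4, 1.4, 90.4]
force: [-0.4, 1.8, -3.1]
grip_width: 0.0659
grasp_force: 6.0
shift/20mm [-0.37 -0.12 -0.02] turn/45 0.009 t 16.0 pos [ 0.5943 -0.1136  0.1996] [178.4   1.4  90.4]
side 136 17 [-79. -57. -49.]
side 148 24 [-100.  -72.  -37.]
side 160 58 [-116.  -57.  -30.]
side 172 125 [-99. -40. -26.]
side 184 106 [-105.  -52.  -30.]
side 196 53 [-94. -54. -37.]
scene 136 19 [-94. -61. -50.]
scene 148 68 [-113.  -73.  -41.]
scene 160 134 [-136.  -78.  -36.]
scene 172 177 [-157.  -73.  -30.]
scene 184 214 [-159.  -96.  -34.]
scene 196 75 [-154.  -84.  -40.]
```

```bash
python3 -m jog '[[0,0.5,0,-0.35,0],[0,0.5,0,-0.35,0],[0,0.58,0,-0.2,0],[0,0.58,0,-0.2,0],[0,0.62,0,-0.03,0],[0,0.62,0,-0.03,0],[0,0.6,0,0.1,0],[0,0.45,0,0.15,0],[0,0,0,0,0],[0,0,0,0,0]]'
python3 - <<'E'
from h import *
need(.592,-.026,.219,90)
from cell import read_camera
D=read_camera("side");cv2.imwrite("pics/t3.png",cv2.resize(D["color"][100:230,220:350],(600,600),interpolation=2)[:,:,::-1])
for n in("side","scene"):
    w=cloud(D if n=="side" else read_camera(n)).reshape(-1,3)*1000
    b=w[(w[:,0]>550)&(w[:,0]<640)&(w[:,1]>-140)&(w[:,1]<50)&(w[:,2]>136)&(w[:,2]<255)]
    for z in range(136,255,12):
        s=b[(b[:,2]>=z)&(b[:,2]<z+12)]
        if len(s)>5: print(n,z,len(s),np.percentile(s[:,1],[2,50,98]).round())
E
```

```text
time_s: 16.93
tool_pos: [0.5926, -0.0271, 0.2135]
tool_rot: [178.6, 1.5, 90.3]
force: [-0.6, -0.4, 0.3]
grip_width: 0.066
grasp_force: 6.0
shift/20mm [ 0.05 -0.02 -0.27] turn/45 0.006 t 16.9 pos [ 0.5926 -0.0271  0.2135] [178.6   1.5  90.3]
side 136 41 [10. 31. 49.]
side 148 18 [-18.  21.  33.]
side 160 91 [-25.  31.  44.]
side 172 100 [-30.  27.  41.]
side 184 104 [-19.  23.  41.]
side 196 151 [-33.  15.  30.]
side 208 165 [-27.   5.  20.]
side 220 181 [-20.  -8.   9.]
side 232 143 [-27. -18.  -9.]
side 244 63 [-40. -32. -13.]
scene 136 109 [-5. 32. 49.]
scene 148 48 [-29.   8.  28.]
scene 160 105 [-39.   7.  35.]
scene 172 133 [-50.  -7.  39.]
scene 184 128 [-62.  -7.  35.]
scene 196 175 [-73. -14.  28.]
scene 208 209 [-82. -43.  12.]
scene 220 179 [-77. -66. -10.]
scene 232 116 [-66. -58. -20.]
scene 244 23 [-48. -35. -17.]
```

View pics/t3.png

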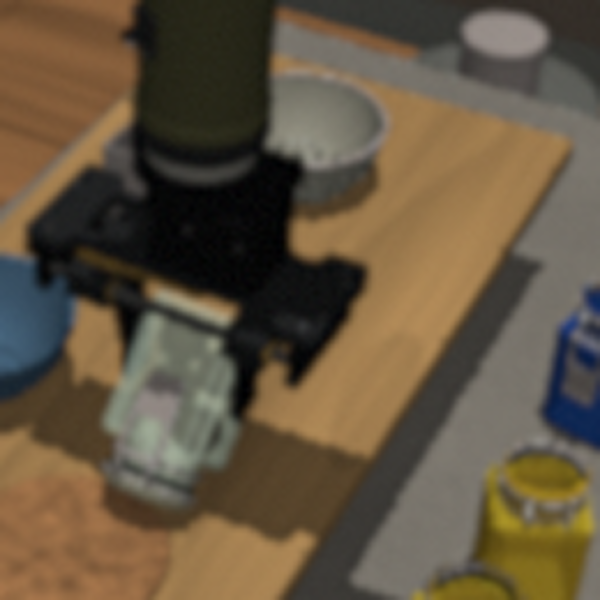

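The jar is at ~140° tilt: the lid (crop ~155,480) slid ahead near the mat edge. Loosen the grip to 3 N and lift slowly so it swings to vertical.

```bash
cat >> h.py <<'E'
def prof():
    from cell import read_camera
    for n in("side","scene"):
        w=cloud(read_camera(n)).reshape(-1,3)*1000
        b=w[(w[:,0]>550)&(w[:,0]<640)&(w[:,1]>-190)&(w[:,1]<90)&(w[:,2]>140)&(w[:,2]<290)]
        print(n,[(z,*np.percentile(b[(b[:,2]>=z)&(b[:,2]<z+12)][:,1],[2,98]).round().astype(int).tolist()) for z in range(140,286,12) if ((b[:,2]>=z)&(b[:,2]<z+12)).sum()>8])
E
python3 -m jog '[[0,0,0,-0.1,0],[0,0.1,0,-0.1,0],[0,0.2,0,-0.1,0],[0,0.2,0,-0.1,0],[0,0.2,0,-0.1,0],[0,0.2,0,-0.1,0],[0,0,0,0,0]]' 3; python3 -c "
from h import *
need(.592,-.026,.219,90);prof()"
```

```text
time_s: 17.62
tool_pos: [0.5917, -0.0076, 0.2246]
tool_rot: [178.6, 1.4, 90.3]
force: [-0.3, 0.4, -2.1]
grip_width: 0.066
grasp_force: 3.0
shift/20mm [-0.91  0.    0.3 ] turn/45 0.007 t 17.6 pos [ 0.5917 -0.0076  0.2246] [178.6   1.4  90.3]
side [(152, -10, 49), (164, -18, 53), (176, -22, 51), (188, -5, 45), (200, -15, 38), (212, -11, 31), (224, -56, 24), (236, -48, 8), (248, -29, 5), (260, -14, 5), (272, -11, 31), (284, 2, 33)]
scene [(140, -4, 74), (152, -22, 40), (164, -27, 47), (176, -36, 48), (188, -43, 42), (200, -51, 35), (212, -59, 27), (224, -64, 8), (236, -56, -1), (248, -39, 2), (260, -19, 2), (284, -46, -24)]
```

```bash
python3 -m jog '[[0,0.2,0,-0.1,0],[0,0.2,0,-0.15,0],[0,0,0,-0.2,0],[0,0,0,-0.2,0],[0,0,0,-0.2,0],[0,0,0,-0.2,0],[0,0,0,0,0]]' 3; python3 -c "
from h import *
need(.592,-.026,.219,90);prof()"
```

```text
time_s: 18.3
tool_pos: [0.5915, -0.0012, 0.2461]
tool_rot: [178.6, 1.5, 90.2]
force: [-1.5, -0.3, -1.7]
grip_width: 0.0657
grasp_force: 3.0
shift/20mm [-1.21 -0.01  1.39] turn/45 0.004 t 18.3 pos [ 0.5915 -0.0012  0.2461] [178.6   1.5  90.2]
side [(140, 9, 37), (152, -2, 52), (164, -17, 54), (176, -21, 53), (188, -24, 48), (200, -29, 41), (212, -40, 35), (224, -39, 28), (236, -33, 15), (248, -28, 11), (260, -10, 11), (272, -4, 13)]
scene [(140, -10, 37), (152, -19, 46), (164, -23, 50), (176, -31, 50), (188, -37, 44), (200, -44, 38), (212, -51, 33), (224, -59, 25), (236, -56, 6), (248, -34, 7), (260, -13, 7), (272, -13, 8), (284, -13, 9)]
```

```bash
python3 -m jog '[[0,0.15,0,0.2,0],[0,0.15,0,0.2,0],[0,0.2,0,0.25,0],[0,0.2,0,0.25,0],[0,0.2,0,0.25,0],[0,0.2,0,0.2,0],[0,0.1,0,0,0]]' 3; python3 -c "
from h import *
need(.592,-.026,.219,90);prof()"
```

```text
time_s: 18.98
tool_pos: [0.5915, 0.0234, 0.2159]
tool_rot: [178.7, 1.4, 90.3]
force: [-0.3, -1.0, -0.8]
grip_width: 0.066
grasp_force: 3.0
shift/20mm [-2.47  0.02 -0.09] turn/45 0.006 t 19.0 pos [0.5915 0.0234 0.2159] [178.7   1.4  90.3]
side [(140, 15, 58), (152, 20, 56), (164, -8, 58), (176, -12, 59), (188, -19, 52), (200, 19, 49), (212, 18, 45), (224, 22, 36), (236, 19, 36), (248, 11, 37), (260, 12, 50), (272, 33, 63), (284, 47, 64)]
scene [(140, -11, 33), (152, -13, 53), (164, -17, 56), (176, -21, 54), (188, -28, 50), (200, -30, 45), (212, -36, 33), (224, -40, 32), (236, -45, 29), (248, -32, 17), (260, -8, 15), (272, -14, 7), (284, -13, 2)]
```

```bash
python3 -m jog '[[0,0,0,0,0],[0,0.2,0,0.05,0],[0,0.25,0,0,0],[0,0.25,0,0,0],[0,0.25,0,0,0],[0,0.2,0,0,0],[0,0,0,0,0]]' 6; python3 -c "
from h import *
need(.592,-.026,.219,90);prof()"
```

```text
time_s: 19.67
tool_pos: [0.5915, 0.0471, 0.2156]
tool_rot: [178.7, 1.4, 90.3]
force: [0.4, -0.1, -3.3]
grip_width: 0.0658
grasp_force: 6.0
shift/20mm [-3.66  0.   -0.08] turn/45 0.007 t 19.7 pos [0.5915 0.0471 0.2156] [178.7   1.4  90.3]
side [(140, 22, 64), (152, 32, 71), (164, 6, 72), (176, 6, 70), (188, 8, 68), (200, 45, 67), (212, 45, 65), (224, 48, 59), (236, 46, 60), (248, 36, 61), (260, 37, 57), (272, 58, 87), (284, 69, 88)]
scene [(140, -1, 48), (152, -3, 68), (164, -5, 68), (176, -7, 65), (188, -9, 51), (200, -11, 56), (212, -13, 54), (224, -15, 55), (236, -18, 49), (248, -17, 27), (260, 10, 40), (272, 9, 51), (284, 10, 26)]
```

```bash
python3 -m jog '[[0,0.2,0,0,0],[0,0.2,0,0,0],[0,0.2,0,0,0],[0,0,0,0,0],[0,0,0,0,0],[0,0,0,0,0],[0,0,0,0,0],[0,0,0,0,0],[0,0,0,0,0],[0,0,0,0,0],[0,0,0,0,0],[0,0,0,0,0]]'
python3 - <<'E'
from h import *
need(.592,-.026,.219,90);prof()
from cell import read_camera
D=read_camera("side");cv2.imwrite("pics/t4.png",cv2.resize(D["color"][110:240,190:320],(600,600),interpolation=2)[:,:,::-1])
E
python3 -m jog '[[0,0,0,0,0],[0,0,0,0,0],[0,0,0,0,0],[0,0,0,0,0],[0,0,0,0,0],[0,0,0,0,0],[0,0,0,0,0],[0,0,0,0,0],[0,0,0,0,0],[0,0,0,0,0],[0,0,0,0,0],[0,0,0,0,0]]'
```

```text
time_s: 20.77
tool_pos: [0.5918, 0.0576, 0.2158]
tool_rot: [178.6, 1.5, 90.2]
force: [-1.4, 2.7, 0.7]
grip_width: 0.0662
grasp_force: 6.0
shift/20mm [-4.18 -0.   -0.06] turn/45 0.005 t 20.8 pos [0.5918 0.0576 0.2158] [178.6   1.5  90.2]
side [(140, 29, 73), (152, 43, 80), (164, 15, 81), (176, 15, 80), (188, 18, 78), (200, 55, 76), (212, 57, 75), (224, 58, 70), (236, 57, 70), (248, 45, 70), (260, 48, 72), (272, 66, 90), (284, 67, 90)]
scene [(140, 8, 62), (152, 7, 77), (164, 5, 78), (176, 3, 68), (188, 1, 62), (200, 0, 66), (212, -2, 66), (224, -4, 67), (236, -6, 63), (248, -6, 47), (260, 21, 52), (272, 20, 43), (284, 21, 37)]
time_s: 21.92
tool_pos: [0.5918, 0.0575, 0.2157]
tool_rot: [178.6, 1.5, 90.2]
force: [-1.7, 3.6, 5.0]
grip_width: 0.0659
grasp_force: 6.0
```

View pics/t4.png

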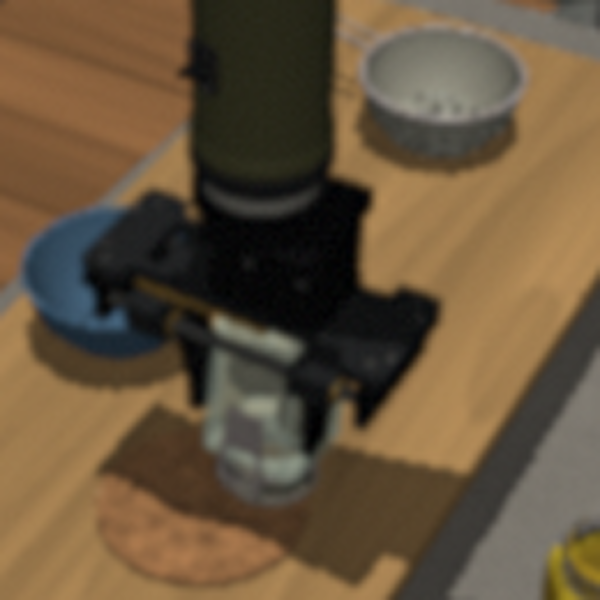

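```bash
python3 -m jog '[[0,0.15,0,0.1,0],[0,0.15,0,0.1,0],[0,0.1,0,0.1,0],[0,0,0,0.1,0],[0,0,0,0,0]]' 6; python3 -c "
from h import *
need(.592,.035,.216,90);prof()"
```

```text
time_s: 22.33
tool_pos: [0.5925, 0.0655, 0.2075]
tool_rot: [178.6, 1.5, 90.2]
force: [0.1, 3.2, 4.5]
grip_width: 0.0661
grasp_force: 6.0
shift/20mm [-1.53 -0.02 -0.38] turn/45 0.005 t 22.3 pos [0.5925 0.0655 0.2075] [178.6   1.5  90.2]
side [(140, 34, 80), (152, 47, 85), (164, 21, 86), (176, 22, 85), (188, 54, 85), (200, 57, 85), (212, 69, 79), (224, 68, 79), (236, 70, 78), (248, 58, 73), (272, 53, 89), (284, 44, 89)]
scene [(140, 11, 75), (152, 8, 81), (164, 9, 79), (176, 9, 71), (188, 9, 73), (200, 9, 73), (212, 9, 73), (224, 8, 73), (236, 8, 42), (248, 8, 58), (260, 16, 53), (272, 28, 47), (284, 28, 85)]
```

```bash
python3 -m jog '[[1,0,0,0,0],[1,0,0,0,0],[1,0,0,0,0],[1,0,0,0,0],[1,-0.4,0,-0.3,0],[1,-0.5,0,-0.4,0],[1,-0.28,0,-0.13,0],[1,0,0,0,0],[0,0,0,0,0],[0,0,0,0,0],[0,0,0,0,0],[0,0,0,0,0]]' 6; python3 -c "
from h import *
need(.592,.042,.224,90);prof()"
```

```text
time_s: 23.43
tool_pos: [0.5918, 0.0423, 0.2243]
tool_rot: [178.6, 1.5, 90.2]
force: [1.5, 0.7, 0.9]
grip_width: 0.0681
grasp_force: 0.7
shift/20mm [-0.02  0.01  0.02] turn/45 0.005 t 23.4 pos [0.5918 0.0423 0.2243] [178.6   1.5  90.2]
side [(140, 31, 80), (152, 62, 86), (164, 20, 85), (176, 23, 86), (188, 45, 86), (200, 47, 87), (212, 32, 79), (224, 48, 79), (236, 51, 80), (248, 19, 79), (260, 36, 55), (272, 42, 81), (284, 52, 82)]
scene [(140, 11, 73), (152, 8, 80), (164, 10, 81), (176, 10, 78), (188, 10, 80), (200, 10, 83), (212, 10, 76), (224, 10, 74), (236, 10, 66), (248, 10, 44), (260, 31, 49), (284, 5, 27)]
```

```bash
python3 -m jog '[[0,0,0,0,0],[0,0,0,0,0],[0,-0.5,0,0,0],[0,-0.6,0,-0.1,0],[0,-0.6,0,0,0],[0,-0.6,0,0.07,0],[0,0,0,0,0]]' 6; python3 -c "
from h import *
need(.592,.042,.224,90);prof()"
```

```text
time_s: 24.12
tool_pos: [0.5906, -0.0106, 0.2245]
tool_rot: [178.9, 1.7, 89.8]
force: [0.1, -2.3, -6.3]
grip_width: 0.0657
grasp_force: 6.0
shift/20mm [ 2.63  0.06 -0.05] turn/45 -0.004 t 24.1 pos [ 0.5906 -0.0106  0.2245] [178.9   1.7  89.8]
side [(140, -8, 34), (152, -3, 40), (164, -21, 40), (176, -22, 39), (188, -5, 39), (200, -13, 38), (212, -15, 36), (224, -8, 29), (236, -1, 27), (248, -35, 25), (260, -18, 21), (272, -12, 23), (284, 2, 31)]
scene [(140, -31, 32), (152, -32, 38), (164, -33, 39), (176, -34, 39), (188, -35, 37), (200, -37, 37), (212, -38, 35), (224, -39, 26), (236, -41, 18), (248, -41, 1), (260, -19, 2), (284, -45, -25)]
```

```bash
python3 -m jog '[[0,0,0,0.15,0],[0,0,0,0.15,0],[0,0,0,0.1,0],[0,0,0,0,0]]' 6
python3 -m jog '[[0,-0.5,0,0.05,0],[0,-0.6,0,0,0],[0,-0.6,0,0,0],[0,0,0,0,0]]' 6; python3 -c "
from h import *
need(.592,.042,.224,90);prof()"
```

```text
time_s: 24.55
tool_pos: [0.5919, -0.0043, 0.2199]
tool_rot: [178.6, 1.6, 90.2]
force: [-2.8, -1.3, 4.1]
grip_width: 0.0661
grasp_force: 6.0
time_s: 24.88
tool_pos: [0.5923, -0.0431, 0.2178]
tool_rot: [178.6, 1.6, 89.9]
force: [-0.3, -2.8, 0.0]
grip_width: 0.0662
grasp_force: 6.0
shift/20mm [ 4.25 -0.01 -0.43] turn/45 -0.002 t 24.9 pos [ 0.5923 -0.0431  0.2178] [178.6   1.6  89.9]
side [(140, -12, 23), (152, -14, 25), (164, -42, 28), (176, -43, 27), (188, -33, 20), (200, -43, 17), (212, -49, 12), (224, -35, 7), (236, -74, -6), (248, -38, -11), (260, -48, -15), (272, -39, -2), (284, -19, -3)]
scene [(140, -40, 63), (152, -44, 23), (164, -48, 26), (176, -53, 24), (188, -58, 18), (200, -64, 14), (212, -69, 8), (224, -77, -7), (236, -78, -34), (248, -53, -20), (260, -40, -20), (272, -79, -60), (284, -79, -64)]
```

```bash
python3 -m jog '[[0,-0.55,0,0.1,0],[0,-0.55,0,0.13,0],[0,-0.5,0,0.18,0],[0,-0.5,0,0.3,0],[0,-0.45,0,0.35,0],[0,0,0,0,0]]' 6; python3 -c "
from h import *
need(.592,.042,.224,90);prof()"
```

```text
time_s: 25.48
tool_pos: [0.5918, -0.0942, 0.196]
tool_rot: [178.8, 1.6, 89.9]
force: [1.4, -2.1, -3.2]
grip_width: 0.0658
grasp_force: 6.0
shift/20mm [ 6.77  0.04 -1.59] turn/45 -0.001 t 25.5 pos [ 0.5918 -0.0942  0.196 ] [178.8   1.6  89.9]
side [(152, -69, -5), (164, -79, 3), (176, -97, 2), (188, -95, -3), (200, -84, -15), (212, -84, -30), (224, -87, -46), (236, -99, -75), (248, -93, -52), (260, -80, -53), (272, -118, -58), (284, -111, -64)]
scene [(140, -63, 32), (152, -76, -9), (164, -84, -1), (176, -107, -2), (188, -126, -3), (200, -124, -12), (212, -104, -27), (236, -97, -77), (260, -130, -115), (272, -130, -73), (284, -117, -73)]
```

```bash
python3 -m jog '[[0,-0.45,0,0.4,0],[0,-0.4,0,0.45,0],[0,-0.35,0,0.4,0],[0,-0.3,0,0.35,0],[0,0,0,0.15,0],[0,0,0,0,0]]' 6; python3 -c "
from h import *
need(.592,.042,.161,90);prof()"
```

```text
time_s: 26.08
tool_pos: [0.5932, -0.1225, 0.1629]
tool_rot: [178.7, 1.5, 90.1]
force: [-0.8, -1.5, -3.6]
grip_width: 0.0658
grasp_force: 6.0
shift/20mm [ 8.22 -0.04 -0.13] turn/45 0.002 t 26.1 pos [ 0.5932 -0.1225  0.1629] [178.7   1.5  90.1]
side [(140, -126, -5), (152, -127, -24), (164, -121, -22), (176, -113, -19), (188, -116, -26), (200, -134, -39), (212, -129, -82), (224, -111, -80), (236, -143, -82), (248, -140, -92), (260, -138, -91), (272, -100, -91), (284, -100, -93)]
scene [(140, -145, -32), (152, -144, -27), (164, -143, -24), (176, -132, -20), (188, -114, -26), (200, -129, -39), (212, -158, -83), (224, -159, -144), (236, -158, -87), (248, -146, -96), (260, -145, -95), (272, -142, -94), (284, -141, -95)]
```

```bash
python3 -m jog '[[0,-0.1,0,0.2,0],[0,0,0,0.15,0],[1,0,0,0,0],[1,0,0,0,0],[1,0,0,0,0],[1,0,0,-0.15,0],[1,0,0,-0.2,0],[1,0,0,0,0]]' 6; python3 -c "
from h import *
need(.592,-.06,.163,90);prof()"
```

```text
time_s: 26.85
tool_pos: [0.5944, -0.1226, 0.1655]
tool_rot: [178.5, 1.5, 90.2]
force: [-0.0, 0.4, -0.3]
grip_width: 0.086
grasp_force: 0.0
shift/20mm [ 3.13 -0.11  0.04] turn/45 0.005 t 26.9 pos [ 0.5944 -0.1226  0.1655] [178.5   1.5  90.2]
side [(140, -129, -30), (152, -133, -30), (164, -131, -26), (176, -124, -25), (188, -140, -29), (200, -97, -45), (224, -95, -86), (236, -146, -87), (248, -139, -92), (260, -138, -92), (272, -100, -91), (284, -100, -92)]
scene [(140, -147, -35), (152, -147, -29), (164, -145, -28), (176, -134, -27), (188, -125, -28), (200, -69, -39), (224, -155, -114), (236, -154, -104), (248, -147, -102), (260, -146, -97), (272, -145, -96), (284, -143, -95)]
```

```bash
python3 -m jog '[[1,0.7,0,0,0],[1,1,-0.1,0,0],[1,0.9,0,0,0],[1,0.4,0,0.1,0],[1,0,0,0.1,0],[0,0,0,0,0],[0,0,0,0,0],[0,0,0,0,0],[0,0,0,0,0],[0,0,0,0,0]]' 6; 
python3 -m jog '[[0,-0.25,0,-0.5,0],[0,-0.28,0,-0.5,0],[0,-0.4,0,-0.4,0],[0,-0.42,0,-0.4,0],[0,-0.5,0,-0.3,0],[0,-0.5,0,-0.28,0],[0,0,0,0,0]]' 6;python3 -c "
from h import *
need(.592,-.18,.212,90);prof()"
```

```text
time_s: 27.78
tool_pos: [0.5923, -0.0638, 0.1588]
tool_rot: [178.6, 1.5, 90.1]
force: [2.5, -0.4, -0.4]
grip_width: 0.0664
grasp_force: 5.9
time_s: 28.37
tool_pos: [0.5913, -0.1124, 0.2098]
tool_rot: [178.5, 1.6, 90.0]
force: [-0.2, 0.3, 0.5]
grip_width: 0.0658
grasp_force: 6.0
shift/20mm [-3.38  0.04 -0.02] turn/45 -0.001 t 28.4 pos [ 0.5913 -0.1124  0.2098] [178.5   1.6  90. ]
side [(140, -166, -13), (152, -172, -120), (164, -185, -104), (176, -177, -91), (188, -158, -78), (200, -152, -69), (212, -116, -67), (224, -142, -77), (236, -131, -91), (248, -128, -97), (260, -113, -72), (272, -96, -72), (284, -136, -74)]
scene [(140, -163, -67), (152, -176, -120), (164, -186, -112), (176, -189, -100), (188, -182, -82), (200, -171, -82), (212, -165, -90), (224, -155, -103), (236, -116, -102), (248, -117, -102), (260, -148, -73), (272, -148, -133), (284, -147, -84)]
```

```bash
python3 -m jog '[[0,-0.56,0,-0.12,0],[0,-0.56,0,-0.12,0],[0,-0.58,0,0,0],[0,-0.58,0,0,0],[0,-0.57,0,0.12,0],[0,-0.5,0,0.13,0],[0,0,0,0,0],[0,0,0,0,0]]' 6;python3 -c "
from h import *
need(.592,-.18,.212,90);prof()"
```

```text
time_s: 29.13
tool_pos: [0.591, -0.1768, 0.2083]
tool_rot: [178.6, 1.5, 90.1]
force: [1.0, -1.3, 0.2]
grip_width: 0.0659
grasp_force: 6.0
shift/20mm [-0.17  0.05 -0.18] turn/45 0.003 t 29.1 pos [ 0.591  -0.1768  0.2083] [178.6   1.5  90.1]
side [(140, -183, -144), (152, -186, -144), (164, -181, -144), (176, -174, -144), (188, -183, -144), (200, -179, -143), (212, -178, -145), (224, -189, -146), (236, -184, -147), (248, -184, -150), (260, -182, -136), (272, -161, -137), (284, -190, -140)]
scene [(140, -189, -40), (152, -189, -149), (164, -188, -149), (176, -189, -148), (188, -189, -149), (200, -188, -148), (212, -190, -150), (224, -187, -167), (236, -186, -163), (248, -189, -169), (272, -145, -139)]
```

```bash
python3 -m jog '[[0,0,0,0,0],[0,0,0,0,0],[0,0,0,-0.3,0],[0,0,0,-0.7,0],[0,0,0,-1,0],[0,0.5,0,-0.3,0],[0,1,0,0,0],[0,1,0,0,0],[0,1,0,0,0],[0,1,0,0,0],[0,1,0,0,0],[0,1,0,0,0]]' 30
python3 -m jog '[[0,1,0,0,0],[0,1,0.1,0,0],[0,1,0.2,0,0],[0,1,0.3,0,0],[0,1,0.3,0,0],[0,0.8,0.3,0,0],[0,0.4,0.2,0,0],[0,0,0,0,0],[0,0,0,0,0]]' 30
python3 - <<'E'
from h import *
need(.6205,.077,.2133,90);prof()
from cell import read_camera
S=read_camera("scene");h=cv2.GaussianBlur(cv2.cvtColor(S["color"],cv2.COLOR_RGB2HSV),(5,5),0).astype(int);w=cloud(S)*1000
D=read_camera("side");cv2.imwrite("pics/t5.png",cv2.resize(D["color"][120:270,170:320],(600,600),interpolation=2)[:,:,::-1])
E
```

```text
time_s: 30.23
tool_pos: [0.5878, -0.0417, 0.2499]
tool_rot: [178.8, 1.4, 90.3]
force: [-0.1, -0.2, -5.1]
grip_width: 0.0658
grasp_force: 30.0
time_s: 30.98
tool_pos: [0.616, 0.0797, 0.2479]
tool_rot: [178.8, 1.5, 90.3]
force: [0.8, -0.8, -5.3]
grip_width: 0.0658
grasp_force: 30.0
shift/20mm [-0.09  0.19  1.74] turn/45 0.006 t 31.0 pos [0.616  0.0797 0.2479] [178.8   1.5  90.3]
side [(176, 54, 86), (188, 49, 87), (200, 51, 89), (212, 50, 88), (224, 55, 90), (236, 47, 90), (248, 66, 90), (260, 52, 90), (272, 51, 83)]
scene [(176, 40, 42), (188, 40, 42), (200, 41, 42), (212, 33, 42), (224, 33, 42), (236, 33, 43), (248, 33, 45), (260, 35, 59), (272, 36, 82), (284, 43, 80)]
```

View pics/t5.png

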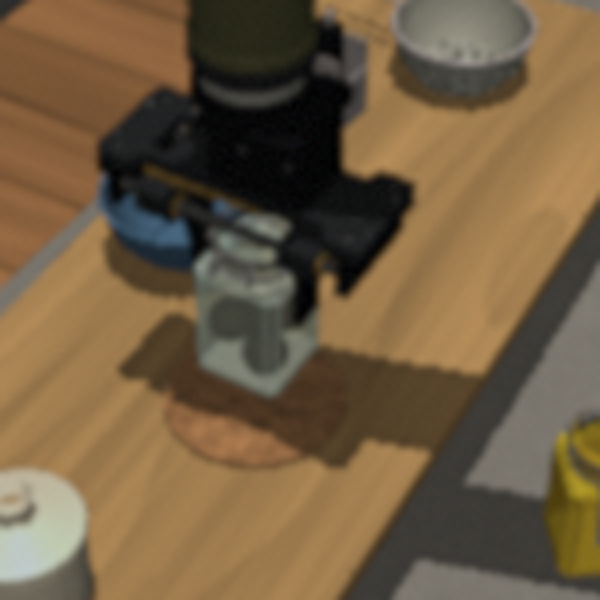

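```bash
python3 -m jog '[[0,0.1,0.2,0.3,0],[0,0,0,0.4,0],[0,0,0,0.3,0],[0,0,0,0.2,0],[0,0,0,0.15,0],[0,0,0,0.1,0],[0,0,0,0.1,0],[0,0,0,0,0]]';python3 -c "
from h import *
need(.6205,.079,.2133,90)"
```

```text
time_s: 31.85
tool_pos: [0.6214, 0.0807, 0.2176]
tool_rot: [178.7, 1.5, 90.2]
force: [-1.1, -0.2, -4.9]
grip_width: 0.0656
grasp_force: 30.0
shift/20mm [-0.08 -0.05  0.21] turn/45 0.005 t 31.9 pos [0.6214 0.0807 0.2176] [178.7   1.5  90.2]
```

```bash
python3 -m jog '[[0,0,0,0.08,0],[0,0,0,0.08,0],[0,0,0,0,0]]';python3 -m jog '[[0,0,0,0.06,0],[0,0,0,0.04,0],[0,0,0,0,0]]'
```

```text
time_s: 32.1
tool_pos: [0.6215, 0.0807, 0.2145]
tool_rot: [178.7, 1.5, 90.2]
force: [1.2, -0.4, -5.2]
grip_width: 0.0654
grasp_force: 30.0
time_s: 32.35
tool_pos: [0.6218, 0.0807, 0.2133]
tool_rot: [178.6, 1.5, 90.2]
force: [-0.4, -0.3, -2.1]
grip_width: 0.0656
grasp_force: 30.0
```

Touching. A hair lower, ease the grip, release, then rise.

```bash
python3 -m jog '[[0,0,0,0.07,0],[0,0,0,0.03,0],[0,0,0,0,0]]';python3 -m jog '[[0,0,0,0,0],[0,0,0,0,0],[1,0,0,0,0],[1,0,0,0,0],[1,0,0,0,0],[1,0,0,0,0],[1,0,0,-0.3,0],[1,0,0,-0.8,0],[1,0,0,-1,0],[1,0,0,-1,0],[1,0,0,-1,0],[1,0,0,-1,0]]' 5
python3 -m jog '[[1,0,0,-1,0],[1,0,0,-1,0],[1,0,0,0,0]]'
python3 - <<'E'
from h import *
from cell import read_camera
S=read_camera("scene");D=read_camera("side")
P=np.vstack([cloud(c).reshape(-1,3) for c in(S,D)])*1000
P=P[(abs(P[:,0]-620)<70)&(abs(P[:,1]-77)<80)]
for z0,z1 in((140,178),(180,222),(225,262)):
    b=P[(P[:,2]>z0)&(P[:,2]<z1)];print(z0,np.percentile(b[:,:2],[1,99],axis=0).round(),cv2.minAreaRect(b[:,:2].astype(np.float32)))
print("top",P[:,2].max())
w=cloud(S)*1000
for n,m in(("bowl",(w[...,0]>680)&(w[...,0]<840)&(w[...,1]>-110)&(w[...,1]<50)),("crock",(w[...,0]>590)&(w[...,0]<720)&(w[...,1]>240)&(w[...,1]<350))):
    q=w[m&(w[...,2]>150)&(w[...,2]<235)];print(n,np.percentile(q,[1,99],axis=0).round().tolist())
a=cv2.resize(S["color"][120:240,210:330],(400,400),interpolation=2);b=cv2.resize(D["color"][140:260,180:300],(400,400),interpolation=2)
cv2.imwrite("pics/end.png",np.hstack([a,b])[...,::-1])
E
```

```text
time_s: 32.6
tool_pos: [0.6218, 0.0806, 0.2132]
tool_rot: [178.6, 1.5, 90.2]
force: [-3.0, -1.4, 7.1]
grip_width: 0.066
grasp_force: 30.0
time_s: 33.6
tool_pos: [0.6192, 0.0834, 0.314]
tool_rot: [178.6, 1.5, 90.2]
force: [0.2, 0.1, 0.2]
grip_width: 0.0871
grasp_force: 0.0
time_s: 33.85
tool_pos: [0.6197, 0.0851, 0.3578]
tool_rot: [178.2, 1.4, 90.2]
force: [-0.1, 0.7, 0.8]
grip_width: 0.0869
grasp_force: 0.0
140 [[591.  43.]
 [659. 112.]] ((624.54638671875, 82.64341735839844), (70.279052734375, 84.0135726928711), 1.7543625831604004)
180 [[591.  36.]
 [659. 112.]] ((625.1528930664062, 74.37952423095703), (78.1708755493164, 70.02965545654297), 89.91277313232422)
225 [[595.  37.]
 [655. 111.]] ((625.8744506835938, 75.13804626464844), (64.9744644165039, 77.9334716796875), 0.694063663482666)
top 740.2920197055302
bowl [[692.0, -95.0, 151.0], [814.0, 26.0, 190.0]]
crock [[615.0, 255.0, 151.0], [692.0, 332.0, 232.0]]
```

View pics/end.png

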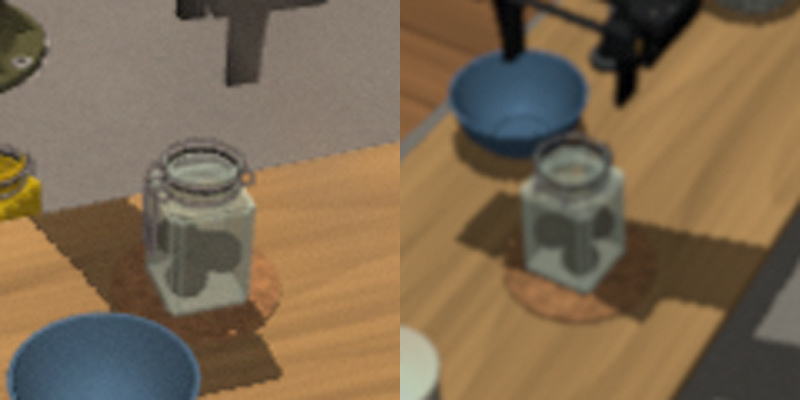

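Jar stands upright on the mat (left crop ~200,240; right ~572,220), about 5 mm off its middle. The lever hangs shut on its front side, and the bowl and crock are unmoved.

```bash
python3 -c "
from cell import env
print(env.sign_off())"
```

```text
the job is handed in; nothing more can be done
None
```

I handed the job in at about 34 s. The lever was pressed shut and the jar lifted, then stood inverted on its lid for over 2 s; it was tipped over its edges on the shelf because the tool cannot tilt. It now stands upright about 5 mm from the mat's middle with the lever shut; the bowl and crock measured unmoved, while the sieve and igniter were not measured again.

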